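Open the push-and-turn cap of a hardener bottle

ROBOT

A 6-joint arm with a two-finger parallel gripper is mounted at the origin on the work surface; the furniture and walls round the work are solid. World frame = base frame: x ahead of the robot, y to its left, z up, the work surface at z = 0. Lengths are in m, angles in degrees, forces in N, time in s.
With the tool pointing down it reaches from about 0.25 to 0.725 m from the base axis. Payload 9.7 kg.
Tool frame: the origin (TCP) lies at the centre of the arm's flange, where the gripper is bolted on; the fingertips stand 173 mm ahead of it and the grasp point (between the pads) lies bot.grip_depth ahead of it (bot.grip_depth is the distance from the TCP to the grasp point, in m); z points along the fingers, y is the direction in which the jaws open and shut (so a half turn about z gives the same grasp; the last joint's range is limited). The gripper opens to 85 mm and grips with 20 to 120 N. Pads are 22 mm wide; open, the fingers measure 114 mm over their backs; the gripper's body (76 mm by 85 mm) begins 54 mm behind the grasp point. The pads swing forward as they close: fully open they stand 13 mm farther back than shut.
Start: joints at [67.437, 4.979, 10.078, 95.1, 0, 90], TCP at [0.211, 0.508, 0.405] pointing down, gripper open.
Joint ranges: [-179.16, 179.16], [-48.56, 103.87], [-65.8, 70.77], [-126.05, 130.52], [-82.76, 87.17], [-180, 180]. Speed limits (degrees/s): [127.2, 127.2, 147.25, 180, 180, 180].

INTERFACE

Orientations are given as [roll, pitch, yaw] about the fixed x, y, z axes, in that order (R = Rz(yaw) Ry(pitch) Rx(roll)).
In Python, from workcell import status, viewer, bot gives the robot as it stands. The module is installed in compiled form; this text tells all that it offers.
- The arm moves only by the tool move_arm, never from a script. Its argument "commands" is a list of rows, each an object with "claw": the gripper's target within -1 to 1 (fully open at 1, half-way at 0, shut at -1); "travel": the shift along the tool's x, y, z in cm, a list of three; "turn": the turn about the tool's z in degrees. A call has 1 to 5 rows; each row shifts and turns the commanded pose from where the row before left it, along the tool's axes as they then stand; what a row does not reach is not made up. A row lasts 1/12 s, in which the tool goes at most 41.7 mm and 7.16 degrees, less where a joint would pass 70% of its speed; a pose out of reach is approached as far as the arm can. A call is refused whole if a number of a shift passes 4.17 or a number of a turn 7.16, either way. A call with a gripper value outside its range is refused whole. The fingers move at their own pace and stop on an object; "squeeze" is the grip in N (left out, the last holds). Time passes only in rows, so rows that do not move let the fingers close. It gives the time, the measured TCP pose, the force and the opening at its end, in the units of the state.
- status.get_obs(): the state, without advancing time (a new reading comes with each control period).
- viewer.camera(name): name is "scene" or "top" or "wrist"; returns the picture (480x640x3 uint8, blue, green, red); there is no depth.
- viewer.camera_params(name): a dict with "camera_matrix" (3x3 intrinsics, pixels), "xyz" and "rotation" of the camera in the world. Camera axes: x right, y up, looking along -z (the intrinsics and any distortion apply to the point x, -y, -z); pixel columns grow to the right and rows downward; lengths in m; the calibration is good to about 2 mm. A picture is of the moment at which its call begins: read the wrist's pose just before it. camera_params takes no time and is no camera call; for the wrist camera it gives the pose at the moment of the call.
- bot.job_done(): hands the job in, once; it reports no verdict.
The state is a dict: "time": time; "q": joint angles; "qd": joint speeds; "joint_efforts": joint torques, N m; "ee_pos": TCP position; "tcp_rot": TCP orientation; "wrist_force": force on the tool from outside, world axes, zero at the start; "torque": the same for the moment, N m; "opening": finger opening in m.
Only numpy, scipy, OpenCV 4.12 (cv2) and the standard library are available. Lean on these libraries where they do the work, as an engineer would, in place of code of your own. Each camera call takes 0.05 s, during which the arm holds its last target.

TASK

Open the taller bottle in the wooden block: its ribbed cap is a safety cap, so press it down slowly until it catches, no harder than it needs, and keep it evenly pressed while you unscrew it anticlockwise; then lift it off and stand it, open side down, in the flat metal dish. Do not pull the bottle out of its block, set the cap down rather than dropping it, and leave the low bottle and the sanding block alone.

Things in the scene. Friction and masses are not known exactly. Their poses are not given: they have to be found in the camera images.
- cap_shell: Outer shell of the safety cap on the taller bottle: black plastic, upright ribs, 44 mm diameter, 27.5 mm high. Origin at the centre of its open lower rim, z up to its closed top. Grip its sides from above; the bottle's shoulder begins about 7 mm below the rim. With its hidden inner cap about 50 g. Let go, a spring lifts the shell again and the inner cap stays as far unscrewed as it was
- cap_top (a point): Centre of the shell's top, 27.5 mm above its rim. The shell spins idly until pressed down 4 mm (about 8 N): then 4 lugs under its top catch 8 lugs on the inner cap. Where these stand cannot be seen, so a press may land lug on lug and stop half-way: keep pressing and turn, they drop in within an eighth of a turn. Turning pushes them apart: under about 12 N they click past each other
- mouth (a point): Centre of the taller bottle's mouth, 130 mm above its underside, inside the cap. Right-hand quick thread: once the lugs have caught, about a fifth of a turn anticlockwise seen from above frees the cap (a quarter turn more does no harm). The cap climbs some mm meanwhile, so a hand that stays at one height presses harder and harder
- hardener: The taller bottle, off-white plastic, square 62 x 62 mm, 107 mm to the foot of its neck, with blank paper labels; about 141 mm with its cap. Origin at the centre of its underside, z up. Stands loose in a pocket of the wooden block, which keeps it from turning; 0.27 to 0.5 kg. May stand in either pocket. Its cap's rim is 114 mm above its underside
- block: Pale wooden bottle block screwed to the bench, 100 x 250 x 52 mm (x, y, z), two square pockets 44 mm deep with 1.5 mm play, centred at y = +60 and -60 mm. Origin at the centre of its underside
- pads: The two thin rubber pads in the floors of the block's pockets, on which the bottles stand (tops 11 mm above the bench). Same origin as the block. The taller bottle must not be pressed onto its pad with more than 42 N, its own weight of up to 5 N included: thin plastic buckles. Knocks count: press at 10 mm/s or less
- dish: Flat round metal drip dish, 141 mm across the rolled rim, 14 mm high, flat floor 116 mm across and 2.6 mm above the bench, loose, 0.35 kg. Origin at the centre of its underside
- low_bottle: The lower bottle of the same kit, 101 mm high, with a smooth wide cap, in the other pocket; leave alone. Origin at the centre of its underside
- sanding_block: Brown cork sanding block, 64 x 100 x 28 mm, lying flat; leave alone. Origin at the centre of its underside
Things that resemble listed ones, but are neither listed nor needed, are in the scene too. Leave any orange look-alike of the part that bears cap_shell alone.

How it is judged:
By the outcome, as a careful person would: the job done as asked, in the order asked, and still so for the second after the job is handed in, with the robot touching nothing.
It also fails if it takes over 61 s, if anything falls off the work surface, if the arm or the gripper's body presses on something with over 40 N, if the wrist force passes 120 N, or if a joint passes its speed limit or range.

## Working session

There is one attempt and no reset: what is moved stays moved. The work goes in short steps, Python scripts to look and compute and a tool call to move; the robot and the scene stay as the last step left them, time stands still between calls to the robot, and variables do not carry over. Pictures are saved under pics/ and viewed, and the job is handed in when it is done.

Besides the shell and the picture viewer there is one more tool, called after ">>>" as name([rows], argument=value, ...), one row to a line, values as JSON. move_arm: Moves the arm, as the interface text tells. Its arguments: {"type":"object","properties":{"commands":{"type":"array"},"squeeze":{"type":"number"}},"required":["commands"]}

```bash
ls; mkdir -p pics
python3 - <<'E'
from workcell import status, viewer, bot
import cv2
print(status.get_obs(), bot.grip_depth)
for n in ("scene","top","wrist"):
    p=viewer.camera_params(n); print(n,p)
    cv2.imwrite(f"pics/{n}0.png",viewer.camera(n))
E
```

```text
pics
{'time': 0.0, 'q': array([6.74380123e+01, 5.01127862e+00, 1.00345316e+01, 9.50960340e+01,
       7.06776516e-04, 9.00002994e+01]), 'qd': array([ 0.03153403, -0.01164609,  0.04435801,  0.05964287, -0.03446679,
        0.04979301]), 'joint_efforts': array([ 2.17886416e-03, -5.20386600e+01,  4.64801896e+01,  1.62706047e-02,
        6.44055331e-05,  1.60220713e-05]), 'ee_pos': array([0.21103112, 0.50792283, 0.40398188]), 'tcp_rot': array([-1.79927219e+02, -7.06395653e-04,  1.57437712e+02]), 'wrist_force': array([0.00648431, 0.53765496, 0.09193727]), 'torque': array([ 0.00336617,  0.08072286, -0.04873871]), 'opening': 0.08555304371839877} 0.1547
scene {'camera_matrix': array([[543.68585224,   0.        , 312.94695518],
       [  0.        , 543.68585224, 243.52505296],
       [  0.        ,   0.        ,   1.        ]]), 'xyz': array([ 0.04576271, -0.71442498,  0.82360822]), 'rotation': array([ 50.0381274 ,  -0.62474125, -36.06380132])}
top {'camera_matrix': array([[616.42536993,   0.        , 327.72946387],
       [  0.        , 616.42536993, 246.05771922],
       [  0.        ,   0.        ,   1.        ]]), 'xyz': array([ 0.44456132, -0.03834211,  1.37577498]), 'rotation': array([  3.26177837,  -0.30835902, -88.782822  ])}
wrist {'camera_matrix': array([[389.86683018,   0.        , 319.59513957],
       [  0.        , 389.86683018, 235.80814632],
       [  0.        ,   0.        ,   1.        ]]), 'xyz': array([0.142735  , 0.53701169, 0.37300434]), 'rotation': array([-1.68156446e+01,  2.14451916e-02,  6.75062187e+01])}
```

View pics/scene0.png

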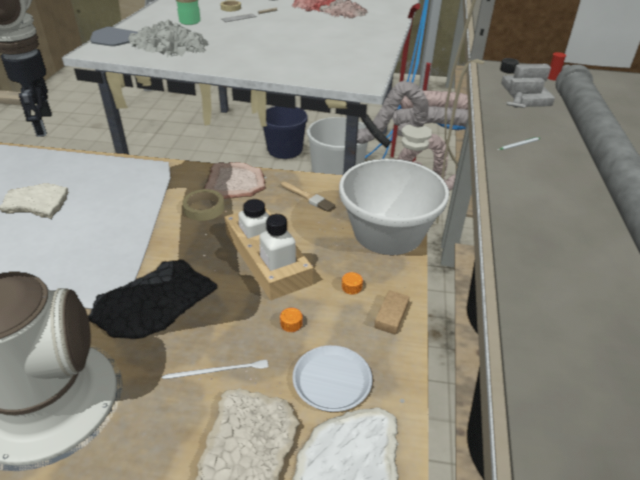

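View pics/top0.png

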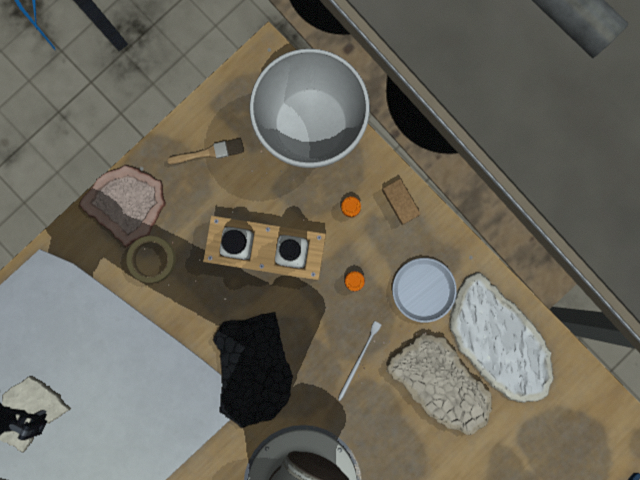

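View pics/wrist0.png

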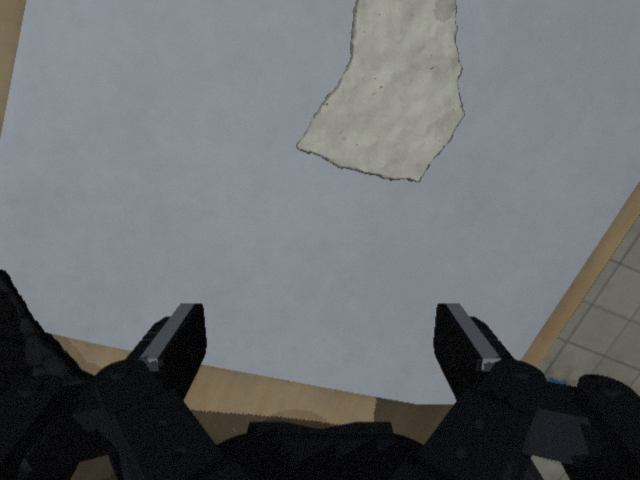

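```bash
cat > h.py <<'E'
from workcell import status, viewer, bot
import cv2, numpy as np
from scipy.spatial.transform import Rotation as R
def ray(p,uv):
    K=np.array(p["camera_matrix"]); d=np.linalg.inv(K)@[uv[0],uv[1],1.0]
    return np.array(p["xyz"]), R.from_euler('xyz',p["rotation"],degrees=True).apply([d[0],-d[1],-d[2]])
def at_z(p,uv,z):
    o,d=ray(p,uv); return o+d*(z-o[2])/d[2]
def proj(p,X):
    c=R.from_euler('xyz',p["rotation"],degrees=True).inv().apply(np.atleast_2d(X)-p["xyz"])
    q=np.c_[c[:,0],-c[:,1],-c[:,2]]@np.array(p["camera_matrix"]).T
    return q[:,:2]/q[:,2:]
def tri(obs):
    A=np.zeros((3,3));b=np.zeros(3)
    for p,uv in obs:
        o,d=ray(p,uv); d=d/np.linalg.norm(d); M=np.eye(3)-np.outer(d,d); A+=M;b+=M@o
    return np.linalg.solve(A,b)
E
python3 - <<'E'
from h import *
S=viewer.camera_params("scene");T=viewer.camera_params("top")
a=cv2.imread("pics/scene0.png")[180:420,200:420]; b=cv2.imread("pics/top0.png")[190:330,190:470]
cv2.imwrite("pics/c1.png",cv2.resize(a,None,fx=2.5,fy=2.5,interpolation=3)); cv2.imwrite("pics/c2.png",cv2.resize(b,None,fx=2.8,fy=2.8,interpolation=3))
print("base",proj(T,[0,0,0]),proj(S,[0,0,0]))
print("tall top", at_z(T,(291,250),.152), at_z(S,(277,222),.152))
print("dish", at_z(T,(424,289.5),.012), at_z(S,(333,377),.012))
E
```

```text
base [[302.49657395 484.38775468]] [[ 45.32432781 400.58725947]]
tall top [0.50501215 0.02935954 0.152     ] [0.50415689 0.02572065 0.152     ]
dish [ 0.43090739 -0.25868652  0.012     ] [ 0.43252139 -0.25964504  0.012     ]
```

View pics/c1.png

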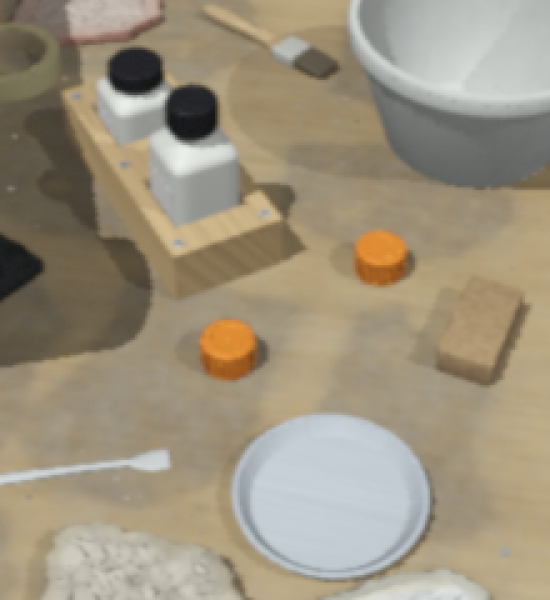

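View pics/c2.png

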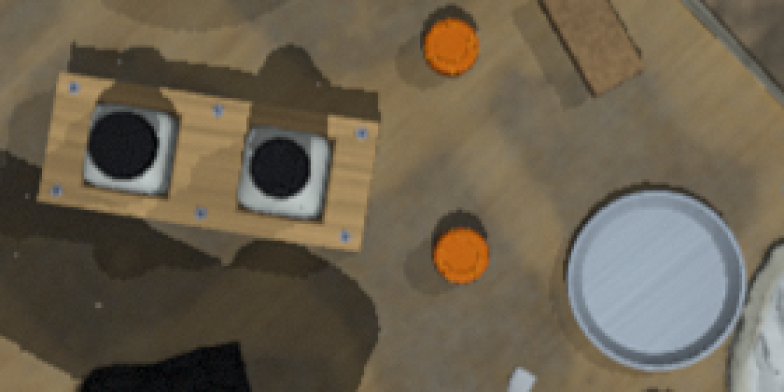

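```bash
cat >> h.py <<'E'
def plan(target):
    """world target TCP -> shift in tool axes, cm"""
    o=status.get_obs(); r=R.from_euler('xyz',o["tcp_rot"],degrees=True)
    d=r.inv().apply(np.array(target)-o["ee_pos"])*100
    print("shift cm",d.round(3),"rows",np.ceil(abs(d).max()/4.1),"pos",o["ee_pos"].round(4),"yaw",o["tcp_rot"].round(2),"q6",o["q"][5].round(1))
E
python3 - <<'E'
from h import *
plan([.505,.028,.40])
E
```

```text
shift cm [-45.559 -33.036   0.45 ] rows 12.0 pos [0.2111 0.5079 0.4041] yaw [-179.94    0.    157.44] q6 90.0
```

>>> move_arm([
  {"claw":1,"travel":[-3.04,-2.2,0.03],"turn":0},
  {"claw":1,"travel":[-3.04,-2.2,0.03],"turn":0},
  {"claw":1,"travel":[-3.04,-2.2,0.03],"turn":0},
  {"claw":1,"travel":[-3.04,-2.2,0.03],"turn":0},
  {"claw":1,"travel":[-3.04,-2.2,0.03],"turn":0},
], squeeze=70)

```text
time: 0.57
ee_pos: [0.3096, 0.3465, 0.4029]
tcp_rot: [-180.0, -0.0, 157.5]
wrist_force: [0.7, -0.1, 0.6]
opening: 0.0856
```

Run:
```python
from h import *
plan([.505,.028,.40]); print(status.get_obs()["q"])
```

```text
shift cm [-30.252 -21.929   0.298] rows 8.0 pos [0.3096 0.3465 0.4029] yaw [-179.99   -0.    157.47] q6 70.7
[ 4.82182210e+01 -6.68951927e+00 -1.64242951e+00  9.50602050e+01
 -3.05778735e-03  7.07451318e+01]
```

>>> move_arm([
  {"claw":1,"travel":[-3.04,-2.2,0.03],"turn":0},
  {"claw":1,"travel":[-3.04,-2.2,0.03],"turn":0},
  {"claw":1,"travel":[-3.04,-2.2,0.03],"turn":0},
  {"claw":1,"travel":[-3.04,-2.2,0.03],"turn":0},
  {"claw":1,"travel":[-3.04,-2.2,0.03],"turn":0},
])

```text
time: 0.98
ee_pos: [0.4078, 0.1863, 0.4017]
tcp_rot: [180.0, 0.0, 157.4]
wrist_force: [1.0, 1.2, 0.1]
opening: 0.0851
```

>>> move_arm([
  {"claw":1,"travel":[-3.04,-2.2,0.03],"turn":0},
  {"claw":1,"travel":[-3.04,-2.2,0.03],"turn":0},
  {"claw":1,"travel":[-3.04,-2.2,0.03],"turn":0},
  {"claw":1,"travel":[-3.04,-2.2,0.03],"turn":0},
  {"claw":0.8,"travel":[-3.04,-2.2,0.03],"turn":0},
])

```text
time: 1.4
ee_pos: [0.5061, 0.0263, 0.4001]
tcp_rot: [180.0, -0.0, 157.4]
wrist_force: [0.5, 0.7, -0.3]
opening: 0.0774
```

>>> move_arm([
  {"claw":0.8,"travel":[0,0,0],"turn":0},
  {"claw":0.8,"travel":[0,0,0],"turn":0},
  {"claw":0.8,"travel":[0,0,0],"turn":0},
])

```text
time: 1.65
ee_pos: [0.5054, 0.0282, 0.3999]
tcp_rot: [-180.0, -0.1, 157.4]
wrist_force: [-0.2, 0.5, -0.6]
opening: 0.077
```

Run:
```python
from h import *
p=viewer.camera_params("wrist"); o=status.get_obs(); print(o["wrist_force"],o["opening"],bot.grip_depth)
im=viewer.camera("wrist");cv2.imwrite("pics/w1.png",im)
import pickle; pickle.dump(p,open("w1.pkl","wb"))
plan([.505,.028,.40]); print(proj(p,[.505,.028,.1525]), p["xyz"])
```

```text
[-0.23340835  0.47043557 -0.57835477] 0.07696865508566697 0.1547
shift cm [-0.01  -0.075  0.013] rows 1.0 pos [0.5052 0.0287 0.4001] yaw [ 1.8000e+02 -3.0000e-02  1.5746e+02] q6 25.8
[[317.4362937  250.16046108]] [0.43710238 0.05738993 0.36891124]
```

View pics/w1.png

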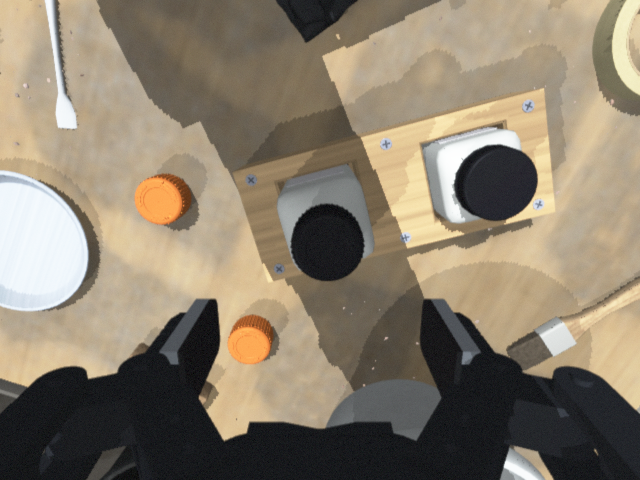

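Run:
```python
from h import *
import pickle; p=pickle.load(open("w1.pkl","rb")); im=cv2.imread("pics/w1.png")
c=cv2.resize(im[180:300,260:400],None,fx=5,fy=5,interpolation=2)
c=np.clip(c.astype(float)*2.5,0,255).astype(np.uint8)
# overlay predicted top circle for a candidate
X=at_z(p,(327.5,245),.1525); print(X)
g=cv2.cvtColor(im,6); m=((g<60).astype(np.uint8)); n,l,s,cc=cv2.connectedComponentsWithStats(m)
k=l[240,327]; print(s[k],cc[k])
t=np.linspace(0,2*np.pi,80)
for z,col in((.1525,(0,255,0)),(.125,(0,0,255))):
    q=proj(p,np.c_[X[0]+.022*np.cos(t),X[1]+.022*np.sin(t),0*t+z])
    cv2.polylines(c,[((q-[260,180])*5).astype(int)],True,col,1)
cv2.imwrite("pics/w1c.png",c)
```

```text
[0.50431619 0.0346511  0.1525    ]
[ 291  204   73   77 4393] [327.09902117 242.49351241]
```

View pics/w1c.png

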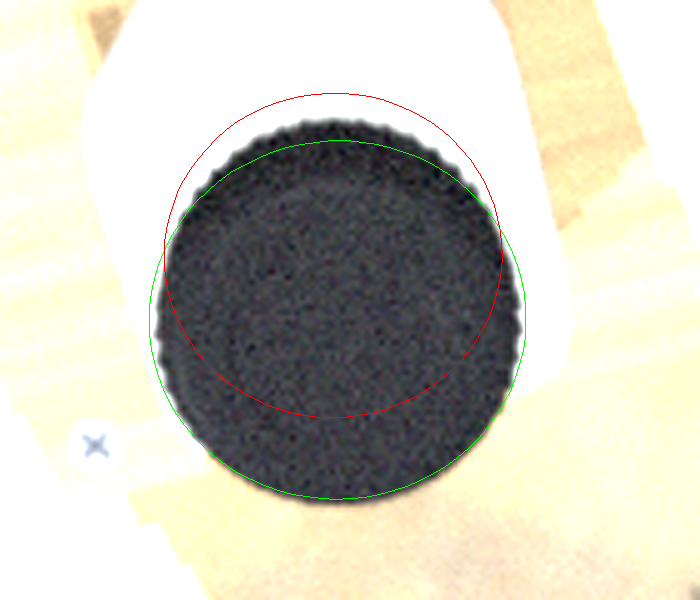

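```bash
cat > fit.py <<'E'
from h import *
import pickle
from scipy.optimize import least_squares
t=np.linspace(0,2*np.pi,120)
def hull(p,x,y,z,r=.022,h=.0275):
    P=np.r_[np.c_[x+r*np.cos(t),y+r*np.sin(t),0*t+z+h],np.c_[x+r*np.cos(t),y+r*np.sin(t),0*t+z]]
    return cv2.convexHull(proj(p,P).astype(np.float32))
def blobpts(im,uv,thr=60,s=4):
    u,v=uv; c=im[v-50:v+50,u-50:u+50]; g=cv2.resize(cv2.cvtColor(c,6),None,fx=s,fy=s,interpolation=2)
    n,l,_,_=cv2.connectedComponentsWithStats((g<thr).astype(np.uint8)); k=l[50*s,50*s]
    cs,_=cv2.findContours((l==k).astype(np.uint8),0,1); q=max(cs,key=cv2.contourArea)
    q=cv2.convexHull(q)[:,0].astype(float)
    return (q+.5)/s-.5+[u-50,v-50]
def res(X,views,r=.022,h=.0275):
    e=[]
    for p,q in views:
        H=hull(p,*X,r=r,h=h)
        e+=[cv2.pointPolygonTest(H,(float(a),float(b)),True) for a,b in q]
    return np.array(e)
E
python3 - <<'E'
from fit import *
W=pickle.load(open("w1.pkl","rb"));S=viewer.camera_params("scene");T=viewer.camera_params("top")
w=blobpts(cv2.imread("pics/w1.png"),(327,242)); tt=blobpts(cv2.imread("pics/top0.png"),(291,250),50); s=blobpts(cv2.imread("pics/scene0.png"),(277,224),60)
for q in (w,tt,s): print(q.min(0),q.max(0),len(q))
for name,v in (("w",[(W,w)]),("top",[(T,tt)]),("scene",[(S,s)])):
    f=least_squares(lambda x:res([x[0],x[1],.125],v),[.505,.03],diff_step=1e-3); print(name,f.x,np.sqrt((f.fun**2).mean()))
    f=least_squares(lambda x:res(x,v),[.505,.03,.125],diff_step=1e-3); print(name,"3d",f.x,np.sqrt((f.fun**2).mean()))
v=[(W,w),(T,tt),(S,s)]
f=least_squares(lambda x:res(x,v),[.505,.03,.125],diff_step=1e-3); print("all",f.x,np.sqrt((f.fun**2).mean()))
E
```

```text
[290.875 203.625] [363.625 280.375] 63
[279.125 238.875] [299.875 259.875] 38
[266.375 214.375] [285.875 235.125] 34
w [0.50574783 0.03393624] 1.6479880910164288
w 3d [0.50874702 0.03290321 0.1154085 ] 0.45773695434504713
top [0.50649447 0.03271767] 0.7559381260132784
top 3d [0.5111906  0.03783394 0.03702012] 0.12939419769952698
scene [0.50802621 0.03333835] 1.496543598090046
scene 3d [0.57397851 0.14197895 0.02585738] 0.22480011250339127
all [0.50729019 0.03346261 0.12019115] 1.1962736968020025
```

Run:
```python
from h import *
plan([.507,.0333,.2975])
```

```text
shift cm [4.0000e-03 4.9000e-01 1.0263e+01] rows 3.0 pos [0.5052 0.0287 0.4001] yaw [ 1.8000e+02 -3.0000e-02  1.5746e+02] q6 25.8
```

>>> move_arm([
  {"claw":0.8,"travel":[0,0.49,1.5],"turn":0},
  {"claw":0.8,"travel":[0,0,2.5],"turn":0},
  {"claw":0.8,"travel":[0,0,2.5],"turn":0},
  {"claw":0.8,"travel":[0,0,1.76],"turn":0},
  {"claw":0.8,"travel":[0,0,0],"turn":0},
])

```text
time: 2.12
ee_pos: [0.5061, 0.034, 0.3141]
tcp_rot: [-179.9, -0.3, 157.6]
wrist_force: [-0.7, 1.0, -0.6]
opening: 0.0768
```

Run:
```python
from h import *
plan([.507,.0333,.2975])
p=viewer.camera_params("wrist"); o=status.get_obs(); print(o["wrist_force"],o["opening"])
im=viewer.camera("wrist");cv2.imwrite("pics/w2.png",im); print(proj(p,[[.507,.0333,.1525],[.507,.0333,.125]]))
```

```text
shift cm [-0.118 -0.027  1.663] rows 1.0 pos [0.5061 0.034  0.3141] yaw [-179.88   -0.26  157.57] q6 26.3
[-0.69692197  1.01358456 -0.56564753] 0.07683534159900109
[[317.29366045 328.75489365]
 [317.7242463  297.00149613]]
```

View pics/w2.png

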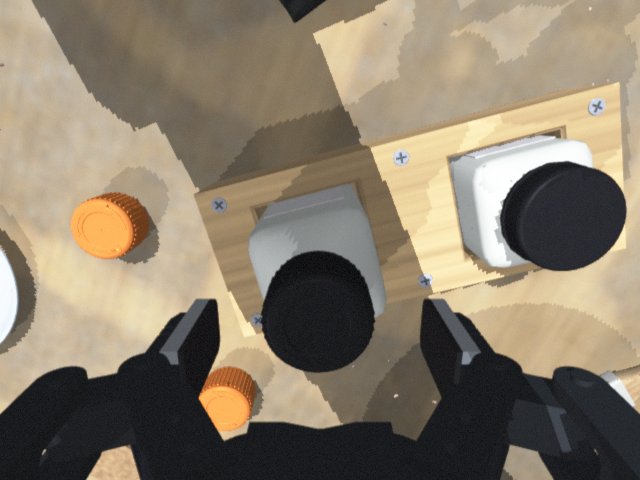

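>>> move_arm([
  {"claw":0.8,"travel":[0,0,0],"turn":0},
  {"claw":0.8,"travel":[0,0,0],"turn":0},
  {"claw":0.8,"travel":[0,0,0],"turn":0},
])

```text
time: 2.42
ee_pos: [0.5076, 0.033, 0.3192]
tcp_rot: [179.9, 0.1, 157.5]
wrist_force: [-0.6, 0.3, 0.4]
opening: 0.0765
```

Run:
```python
from h import *
from fit import *
plan([.507,.0333,.2975])
p=viewer.camera_params("wrist"); o=status.get_obs(); print(o["wrist_force"],o["torque"],o["opening"])
im=viewer.camera("wrist");cv2.imwrite("pics/w3.png",im); print(proj(p,[[.507,.0333,.1525],[.507,.0333,.125]]))
H=hull(p,.507,.0333,.125).astype(int); cv2.polylines(im,[H],True,(0,255,0),1)
im=np.clip(im.astype(float)*2,0,255).astype(np.uint8)
cv2.imwrite("pics/w3c.png",cv2.resize(im[200:480,130:510],None,fx=2,fy=2))
```

```text
shift cm [ 0.069 -0.     2.172] rows 1.0 pos [0.5076 0.033  0.3192] yaw [1.7994e+02 1.2000e-01 1.5746e+02] q6 26.3
[-0.63101052  0.26110465  0.35501758] [-0.02598585  0.0028616   0.01231262] 0.07646965187648494
[[316.85979752 315.43758211]
 [317.15210453 286.01583274]]
```

View pics/w3c.png

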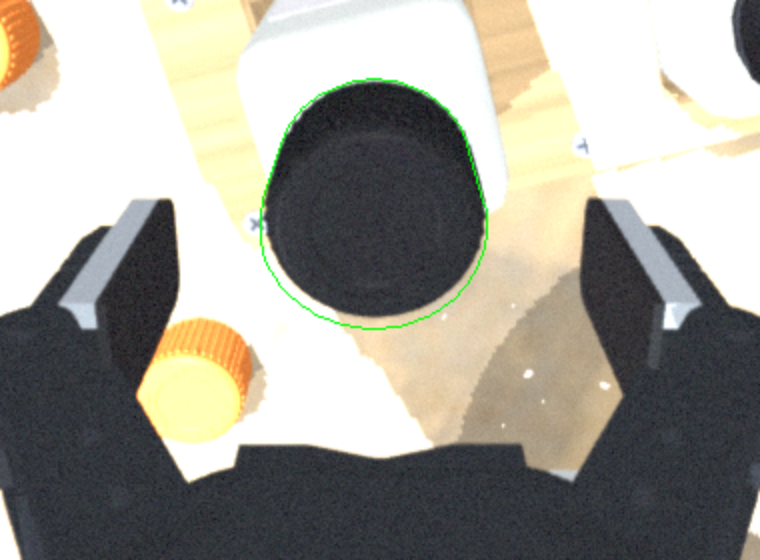

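>>> move_arm([
  {"claw":0.8,"travel":[0.15,0,0.6],"turn":0},
  {"claw":0.8,"travel":[0,0,0.6],"turn":0},
  {"claw":0.8,"travel":[0,0,0.6],"turn":0},
  {"claw":0.8,"travel":[0,0,0.35],"turn":0},
  {"claw":0.8,"travel":[0,0,0],"turn":0},
])

```text
time: 2.88
ee_pos: [0.5057, 0.0332, 0.2948]
tcp_rot: [-180.0, -0.1, 157.4]
wrist_force: [-0.6, -0.1, 0.4]
opening: 0.0769
```

>>> move_arm([
  {"claw":0.2,"travel":[0,0,0],"turn":0},
  {"claw":0.2,"travel":[0,0,0],"turn":0},
  {"claw":0.2,"travel":[0,0,0],"turn":0},
  {"claw":0.1,"travel":[0,0,0],"turn":0},
])

```text
time: 3.22
ee_pos: [0.5061, 0.0333, 0.2964]
tcp_rot: [180.0, 0.0, 157.4]
wrist_force: [-0.2, -0.4, 1.2]
opening: 0.0468
```

Run:
```python
from h import *
plan([.507,.0333,.2975])
o=status.get_obs(); print(o["wrist_force"],o["torque"],o["opening"])
im=viewer.camera("wrist");
im=np.clip(im.astype(float)*2,0,255).astype(np.uint8)
cv2.imwrite("pics/w4c.png",cv2.resize(im[200:480,130:510],None,fx=2,fy=2))
```

```text
shift cm [-0.084  0.036 -0.114] rows 1.0 pos [0.5061 0.0333 0.2964] yaw [1.7999e+02 3.0000e-02 1.5744e+02] q6 26.3
[-0.22708671 -0.430222    1.16752471] [0.02844792 0.01960623 0.02951545] 0.046752057217478896
```

View pics/w4c.png

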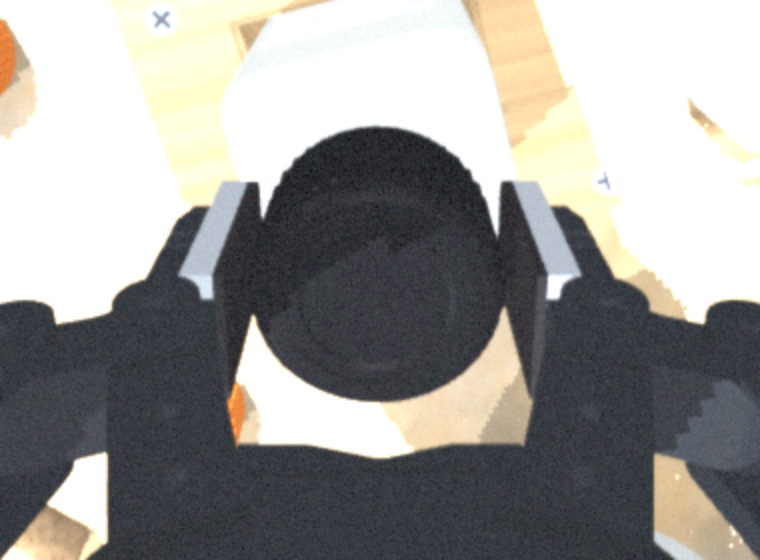

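Run:
```python
from fit import *
p=viewer.camera_params("wrist"); o=status.get_obs()
im=cv2.imread("pics/w4c.png")
for dx,col in((0,(0,255,0)),(.002,(0,0,255))):
    x,y=o["ee_pos"][:2]+dx*np.array([-.923,.384])
    cv2.polylines(im,[((hull(p,x,y,.125)-[130,200])*2).astype(int)],True,col,1)
cv2.imwrite("pics/w4d.png",im)
```

```text
(no output)
```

View pics/w4d.png

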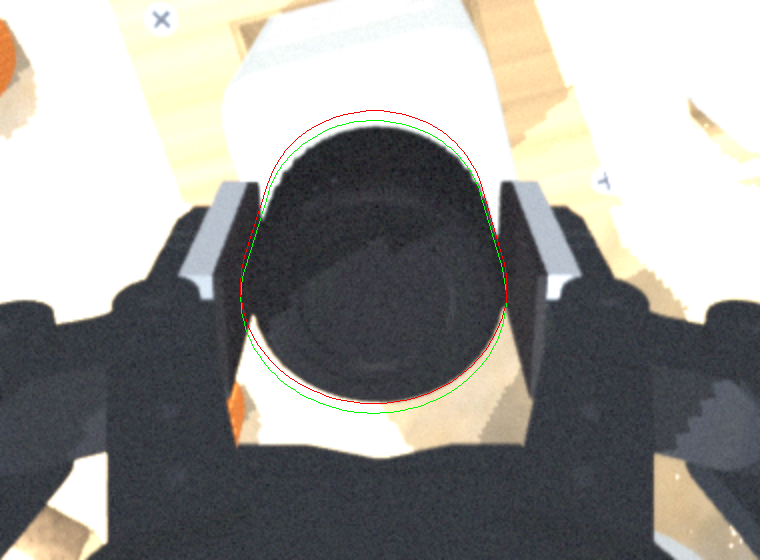

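>>> move_arm([
  {"claw":0.1,"travel":[0,0,-0.1],"turn":0},
  {"claw":-0.2,"travel":[0,0,0],"turn":0},
  {"claw":-0.2,"travel":[0,0,0],"turn":0},
  {"claw":-0.2,"travel":[0,0,0],"turn":0},
  {"claw":-0.2,"travel":[0,0,0],"turn":0},
], squeeze=70)

```text
time: 3.68
ee_pos: [0.506, 0.0333, 0.2973]
tcp_rot: [180.0, 0.0, 157.4]
wrist_force: [-1.1, -0.1, 3.2]
opening: 0.0428
```

>>> move_arm([
  {"claw":-0.2,"travel":[0,0,0],"turn":0},
  {"claw":-0.2,"travel":[0,0,0],"turn":0},
])

```text
time: 3.85
ee_pos: [0.506, 0.0333, 0.2972]
tcp_rot: [180.0, 0.0, 157.4]
wrist_force: [-0.0, 0.0, 3.8]
opening: 0.0426
```

Run:
```python
from h import *
plan([.507,.0333,.2975])
o=status.get_obs(); print(o["wrist_force"],o["torque"],o["opening"])
```

```text
shift cm [-0.092  0.036 -0.029] rows 1.0 pos [0.506  0.0333 0.2972] yaw [1.7999e+02 1.0000e-02 1.5744e+02] q6 26.3
[-3.79500800e-02  2.34577417e-03  3.75732864e+00] [0.00674011 0.16291805 0.01502134] 0.04262299345855273
```

>>> move_arm([
  {"claw":-0.2,"travel":[0,0,0.04],"turn":0},
  {"claw":-0.2,"travel":[0,0,0.04],"turn":0},
  {"claw":-0.2,"travel":[0,0,0.04],"turn":0},
])

```text
time: 4.1
ee_pos: [0.506, 0.0333, 0.296]
tcp_rot: [180.0, 0.0, 157.4]
wrist_force: [-0.3, 1.0, 4.1]
opening: 0.0428
```

>>> move_arm([
  {"claw":-0.2,"travel":[0,0,0.04],"turn":0},
  {"claw":-0.2,"travel":[0,0,0.04],"turn":0},
])

```text
time: 4.27
ee_pos: [0.506, 0.0333, 0.2952]
tcp_rot: [180.0, 0.0, 157.4]
wrist_force: [-1.2, -0.6, 5.0]
opening: 0.0426
```

>>> move_arm([
  {"claw":-0.2,"travel":[0,0,0.03],"turn":0},
  {"claw":-0.2,"travel":[0,0,0.03],"turn":0},
])

```text
time: 4.43
ee_pos: [0.506, 0.0333, 0.2947]
tcp_rot: [180.0, 0.0, 157.4]
wrist_force: [-1.1, 1.4, 5.6]
opening: 0.0424
```

>>> move_arm([
  {"claw":-0.2,"travel":[0,0,0.03],"turn":0},
  {"claw":-0.2,"travel":[0,0,0],"turn":0},
])

```text
time: 4.6
ee_pos: [0.506, 0.0333, 0.2945]
tcp_rot: [180.0, 0.0, 157.4]
wrist_force: [-1.9, -0.0, 7.0]
opening: 0.0427
```

>>> move_arm([
  {"claw":-0.2,"travel":[0,0,0.03],"turn":0},
  {"claw":-0.2,"travel":[0,0,0],"turn":0},
])

```text
time: 4.77
ee_pos: [0.506, 0.0333, 0.2942]
tcp_rot: [180.0, 0.0, 157.4]
wrist_force: [-1.2, 0.4, 6.1]
opening: 0.0428
```

>>> move_arm([
  {"claw":-0.2,"travel":[0,0,0.03],"turn":0},
  {"claw":-0.2,"travel":[0,0,0],"turn":0},
])

```text
time: 4.93
ee_pos: [0.506, 0.0333, 0.294]
tcp_rot: [180.0, 0.0, 157.4]
wrist_force: [-1.5, 0.8, 7.9]
opening: 0.0425
```

>>> move_arm([
  {"claw":-0.2,"travel":[0,0,0.03],"turn":0},
  {"claw":-0.2,"travel":[0,0,0],"turn":0},
])

```text
time: 5.1
ee_pos: [0.506, 0.0333, 0.2937]
tcp_rot: [180.0, 0.0, 157.4]
wrist_force: [-1.8, 0.5, 6.3]
opening: 0.0425
```

>>> move_arm([
  {"claw":-0.2,"travel":[0,0,0.03],"turn":0},
  {"claw":-0.2,"travel":[0,0,0],"turn":0},
])

```text
time: 5.27
ee_pos: [0.506, 0.0333, 0.2937]
tcp_rot: [180.0, 0.0, 157.4]
wrist_force: [-1.8, 0.1, 8.2]
opening: 0.0426
```

>>> move_arm([
  {"claw":-0.2,"travel":[0,0,0.03],"turn":0},
  {"claw":-0.2,"travel":[0,0,0],"turn":0},
])

```text
time: 5.43
ee_pos: [0.506, 0.0333, 0.2937]
tcp_rot: [180.0, 0.1, 157.4]
wrist_force: [-3.2, 0.5, 10.7]
opening: 0.0428
```

>>> move_arm([
  {"claw":-0.2,"travel":[0,0,0.03],"turn":0},
  {"claw":-0.2,"travel":[0,0,0],"turn":0},
])

```text
time: 5.6
ee_pos: [0.506, 0.0333, 0.2936]
tcp_rot: [180.0, 0.1, 157.4]
wrist_force: [-4.0, 0.9, 12.3]
opening: 0.0427
```

>>> move_arm([
  {"claw":-0.2,"travel":[0,0,0.03],"turn":0},
  {"claw":-0.2,"travel":[0,0,0.03],"turn":0},
  {"claw":-0.2,"travel":[0,0,0],"turn":0},
])

```text
time: 5.85
ee_pos: [0.506, 0.0333, 0.2937]
tcp_rot: [179.9, 0.1, 157.4]
wrist_force: [-5.6, -0.3, 17.1]
opening: 0.0426
```

Run:
```python
from h import *
plan([.506,.0333,.2937])
o=status.get_obs(); print(o["wrist_force"],o["torque"],o["opening"],o["tcp_rot"])
```

```text
shift cm [ 0.004 -0.    -0.005] rows 1.0 pos [0.506  0.0333 0.2937] yaw [1.7994e+02 1.2000e-01 1.5744e+02] q6 26.3
[-5.55604663 -0.33028922 17.07146513] [-0.02660591  0.92960903  0.00517263] 0.04258240205121364 [1.79943508e+02 1.24948461e-01 1.57436383e+02]
```

>>> move_arm([
  {"claw":-0.2,"travel":[0.04,-0.016,0.01],"turn":0},
  {"claw":-0.2,"travel":[0,0,0],"turn":0},
])

```text
time: 6.02
ee_pos: [0.5057, 0.0333, 0.2936]
tcp_rot: [179.9, 0.2, 157.4]
wrist_force: [-4.0, 0.1, 16.8]
opening: 0.0428
```

Now begin turning anticlockwise (negative tool turn).

>>> move_arm([
  {"claw":-0.2,"travel":[0.03,-0.01,0],"turn":-4},
  {"claw":-0.2,"travel":[0,0,0],"turn":-4},
  {"claw":-0.2,"travel":[0,0,0],"turn":0},
])

```text
time: 6.27
ee_pos: [0.5055, 0.0332, 0.2936]
tcp_rot: [180.0, 0.2, 165.7]
wrist_force: [-2.8, 0.2, 15.6]
opening: 0.0426
```

```bash
cat > st.py <<'E'
from h import *
o=status.get_obs(); print(o["wrist_force"].round(1),o["torque"].round(2),o["opening"].round(4),o["tcp_rot"].round(1),o["q"][5].round(1),o["ee_pos"].round(4))
E
python3 st.py
```

```text
Traceback (most recent call last):
  File "st.py", line 2, in <module>
    o=status.get_obs(); print(o["wrist_force"].round(1),o["torque"].round(2),o["opening"].round(4),o["tcp_rot"].round(1),o["q"][5].round(1),o["ee_pos"].round(4))
                                                                             ^^^^^^^^^^^^^^^^^^
AttributeError: 'float' object has no attribute 'round'
```

```bash
sed -i 's/o\["opening"\].round(4)/round(o["opening"],4)/' st.py; python3 st.py
```

```text
[-2.8  0.2 15.6] [-0.18  0.46 -0.02] 0.0426 [180.    0.2 165.7] 18.1 [0.5055 0.0332 0.2936]
```

>>> move_arm([
  {"claw":-0.2,"travel":[0,0,0.02],"turn":-5},
  {"claw":-0.2,"travel":[0,0,0],"turn":-5},
])

```text
time: 6.43
ee_pos: [0.5056, 0.0332, 0.2936]
tcp_rot: [180.0, 0.2, 175.6]
wrist_force: [-1.2, -0.6, 15.6]
opening: 0.0427
```

```bash
python3 st.py
```

```text
[-1.2 -0.6 15.6] [-0.18  0.29 -0.05] 0.0427 [180.    0.2 175.6] 8.1 [0.5056 0.0332 0.2936]
```

>>> move_arm([
  {"claw":-0.2,"travel":[0,0,0.02],"turn":-5},
  {"claw":-0.2,"travel":[0,0,0],"turn":-5},
])

```text
time: 6.6
ee_pos: [0.5056, 0.0331, 0.2937]
tcp_rot: [-179.9, 0.2, -174.3]
wrist_force: [-2.2, -1.4, 19.1]
opening: 0.0429
```

```bash
python3 st.py
```

```text
[-2.2 -1.4 19.1] [-0.43  0.46 -0.25] 0.0429 [-179.9    0.2 -174.3] -1.9 [0.5056 0.0331 0.2937]
```

>>> move_arm([
  {"claw":-0.2,"travel":[0,0,-0.015],"turn":-5},
  {"claw":-0.2,"travel":[0,0,-0.015],"turn":-5},
])

```text
time: 6.77
ee_pos: [0.5057, 0.0331, 0.2941]
tcp_rot: [-179.9, 0.2, -164.3]
wrist_force: [-3.8, -2.2, 20.4]
opening: 0.0432
```

```bash
python3 st.py
```

```text
[-3.8 -2.2 20.4] [-0.51  0.54 -0.32] 0.0432 [-179.9    0.2 -164.3] -11.9 [0.5057 0.0331 0.2941]
```

>>> move_arm([
  {"claw":-0.2,"travel":[0,0,-0.022],"turn":-5},
  {"claw":-0.2,"travel":[0,0,-0.022],"turn":-5},
])

```text
time: 6.93
ee_pos: [0.5057, 0.0331, 0.2947]
tcp_rot: [-179.9, 0.2, -154.4]
wrist_force: [-4.1, -2.5, 21.7]
opening: 0.0427
```

```bash
python3 st.py
```

```text
[-4.1 -2.5 21.7] [-0.59  0.6  -0.25] 0.0427 [-179.9    0.2 -154.4] -21.9 [0.5057 0.0331 0.2947]
```

>>> move_arm([
  {"claw":-0.2,"travel":[0.03,0,-0.033],"turn":-5},
  {"claw":-0.2,"travel":[0,0,-0.033],"turn":-5},
])

```text
time: 7.1
ee_pos: [0.5055, 0.0329, 0.2955]
tcp_rot: [-179.8, 0.2, -144.4]
wrist_force: [-2.8, -2.1, 19.9]
opening: 0.0426
```

```bash
python3 st.py
```

```text
[-2.8 -2.1 19.9] [-0.55  0.42 -0.21] 0.0426 [-179.8    0.2 -144.4] -31.9 [0.5055 0.0329 0.2955]
```

>>> move_arm([
  {"claw":-0.2,"travel":[0.02,0,-0.034],"turn":-5},
  {"claw":-0.2,"travel":[0,0,-0.033],"turn":-5},
])

```text
time: 7.27
ee_pos: [0.5054, 0.0328, 0.2961]
tcp_rot: [-179.8, 0.2, -134.4]
wrist_force: [-0.7, -2.8, 19.0]
opening: 0.0427
```

```bash
python3 st.py
```

```text
[-0.7 -2.8 19. ] [-0.58  0.19 -0.32] 0.0427 [-179.8    0.2 -134.4] -41.9 [0.5054 0.0328 0.2961]
```

>>> move_arm([
  {"claw":-0.2,"travel":[0.01,0.01,-0.032],"turn":-5},
  {"claw":-0.2,"travel":[0,0,-0.032],"turn":-5},
])

```text
time: 7.43
ee_pos: [0.5054, 0.0327, 0.2968]
tcp_rot: [-179.7, 0.1, -124.4]
wrist_force: [-0.6, -2.7, 19.9]
opening: 0.0428
```

>>> move_arm([
  {"claw":-0.2,"travel":[0,0,-0.032],"turn":-5},
  {"claw":-0.2,"travel":[0,0,-0.032],"turn":-5},
])

```text
time: 7.6
ee_pos: [0.5054, 0.0327, 0.2974]
tcp_rot: [-179.7, 0.1, -114.4]
wrist_force: [0.3, -2.7, 18.6]
opening: 0.0427
```

```bash
python3 st.py
```

```text
[ 0.3 -2.7 18.6] [-0.63 -0.04 -0.23] 0.0427 [-1.797e+02  1.000e-01 -1.144e+02] -61.9 [0.5054 0.0327 0.2974]
```

>>> move_arm([
  {"claw":-0.2,"travel":[0,0,-0.03],"turn":-5},
  {"claw":-0.2,"travel":[0,0,-0.03],"turn":-5},
])

```text
time: 7.77
ee_pos: [0.5055, 0.0327, 0.2981]
tcp_rot: [-179.7, 0.0, -104.4]
wrist_force: [-0.0, -3.1, 20.1]
opening: 0.0429
```

```bash
python3 st.py
```

```text
[-0.  -3.1 20.1] [-0.63 -0.16 -0.24] 0.0429 [-179.7    0.  -104.4] -71.9 [0.5055 0.0327 0.2981]
```

>>> move_arm([
  {"claw":-0.2,"travel":[0.02,0,-0.03],"turn":-5},
  {"claw":-0.2,"travel":[0,0,-0.03],"turn":-5},
])

```text
time: 7.93
ee_pos: [0.5055, 0.0326, 0.2988]
tcp_rot: [-179.6, -0.0, -94.4]
wrist_force: [1.3, -2.8, 19.8]
opening: 0.0425
```

```bash
python3 st.py
```

```text
[ 1.3 -2.8 19.8] [-0.5  -0.12 -0.21] 0.0425 [-179.6   -0.   -94.4] -81.9 [0.5055 0.0326 0.2988]
```

>>> move_arm([
  {"claw":-0.2,"travel":[0.02,0,-0.03],"turn":-5},
  {"claw":-0.2,"travel":[0,0,-0.03],"turn":-5},
])

```text
time: 8.1
ee_pos: [0.5055, 0.0324, 0.2994]
tcp_rot: [-179.6, -0.1, -84.4]
wrist_force: [0.5, -1.7, 19.9]
opening: 0.0424
```

```bash
python3 st.py
```

```text
[ 0.5 -1.7 19.9] [-0.36 -0.28 -0.27] 0.0424 [-1.796e+02 -1.000e-01 -8.440e+01] -92.0 [0.5055 0.0324 0.2994]
```

>>> move_arm([
  {"claw":-0.2,"travel":[0,0,-0.032],"turn":-5},
  {"claw":-0.2,"travel":[0,0,-0.032],"turn":-5},
])

```text
time: 8.27
ee_pos: [0.5056, 0.0325, 0.3001]
tcp_rot: [-179.6, -0.1, -74.4]
wrist_force: [0.6, -3.0, 20.2]
opening: 0.0428
```

```bash
python3 st.py
```

```text
[ 0.6 -3.  20.2] [-0.4  -0.38 -0.23] 0.0428 [-1.796e+02 -1.000e-01 -7.440e+01] -102.0 [0.5056 0.0325 0.3001]
```

>>> move_arm([
  {"claw":-0.2,"travel":[0,0,-0.1],"turn":0},
  {"claw":-0.2,"travel":[0,0,-0.1],"turn":0},
  {"claw":-0.2,"travel":[0,0,-0.1],"turn":0},
])

```text
time: 8.52
ee_pos: [0.5053, 0.0326, 0.3014]
tcp_rot: [-179.8, -0.1, -74.6]
wrist_force: [1.8, 1.0, 6.5]
opening: 0.0427
```

```bash
python3 st.py
```

```text
[1.8 1.  6.5] [ 0.09 -0.66  0.  ] 0.0427 [-1.798e+02 -1.000e-01 -7.460e+01] -101.7 [0.5053 0.0326 0.3014]
```

>>> move_arm([
  {"claw":-0.2,"travel":[0,0,-0.1],"turn":0},
  {"claw":-0.2,"travel":[0,0,-0.1],"turn":0},
  {"claw":-0.2,"travel":[0,0,-0.1],"turn":0},
])

```text
time: 8.77
ee_pos: [0.505, 0.0327, 0.3035]
tcp_rot: [-179.9, -0.0, -74.6]
wrist_force: [2.1, 0.5, 2.9]
opening: 0.0429
```

>>> move_arm([
  {"claw":-0.2,"travel":[0,0,-0.1],"turn":0},
  {"claw":-0.2,"travel":[0,0,0],"turn":0},
])

```text
time: 8.93
ee_pos: [0.5047, 0.0327, 0.3042]
tcp_rot: [-180.0, -0.0, -74.6]
wrist_force: [1.6, 0.5, 3.4]
opening: 0.0427
```

```bash
python3 st.py
```

```text
[1.6 0.5 3.4] [ 0.12 -0.44 -0.03] 0.0427 [-180.    -0.   -74.6] -101.7 [0.5047 0.0327 0.3042]
```

>>> move_arm([
  {"claw":-0.2,"travel":[0,0,-0.1],"turn":0},
  {"claw":-0.2,"travel":[0,0,0],"turn":0},
])

```text
time: 9.1
ee_pos: [0.5046, 0.0327, 0.305]
tcp_rot: [180.0, 0.0, -74.6]
wrist_force: [1.4, 0.4, 2.1]
opening: 0.0428
```

>>> move_arm([
  {"claw":-0.2,"travel":[0,0,-0.05],"turn":0},
  {"claw":-0.2,"travel":[0,0,0],"turn":0},
])

```text
time: 9.27
ee_pos: [0.5044, 0.0326, 0.3052]
tcp_rot: [179.9, -0.0, -74.6]
wrist_force: [0.4, -0.1, 1.0]
opening: 0.0426
```

```bash
python3 st.py
```

```text
[ 0.4 -0.1  1. ] [-0.09 -0.27  0.03] 0.0426 [179.9  -0.  -74.6] -101.7 [0.5044 0.0326 0.3052]
```

>>> move_arm([
  {"claw":-0.2,"travel":[0,0,-0.1],"turn":0},
  {"claw":-0.2,"travel":[0,0,0],"turn":0},
])

```text
time: 9.43
ee_pos: [0.5044, 0.0326, 0.3062]
tcp_rot: [179.9, 0.0, -74.6]
wrist_force: [0.6, -1.1, -1.4]
opening: 0.0428
```

>>> move_arm([
  {"claw":-0.2,"travel":[0,0,-0.1],"turn":0},
  {"claw":-0.2,"travel":[0,0,0],"turn":0},
])

```text
time: 9.6
ee_pos: [0.5045, 0.0327, 0.3075]
tcp_rot: [180.0, 0.0, -74.6]
wrist_force: [1.5, -1.0, -2.3]
opening: 0.0431
```

```bash
python3 st.py
```

```text
[ 1.5 -1.  -2.3] [-0.15 -0.12  0.  ] 0.0431 [180.    0.  -74.6] -101.7 [0.5045 0.0327 0.3075]
```

```bash
python3 - <<'E'
from h import *
f=[]
for n in("scene","wrist"):
    im=viewer.camera(n); cv2.imwrite(f"pics/{n}5.png",im)
    f.append(status.get_obs()["wrist_force"].round(1))
print(f)
a=cv2.imread("pics/scene5.png")[160:310,200:340]; b=cv2.imread("pics/scene0.png")[160:310,200:340]
cv2.imwrite("pics/c5.png",cv2.resize(np.hstack([b,a]),None,fx=2.8,fy=2.8,interpolation=2))
E
python3 st.py
```

```text
[array([ 0.4, -1.1, -0.1]), array([ 0.4, -0.3, -1.6])]
[ 0.4 -0.3 -1.6] [-0.12 -0.11  0.08] 0.0428 [180.    0.  -74.6] -101.7 [0.5046 0.0327 0.3075]
```

View pics/c5.png

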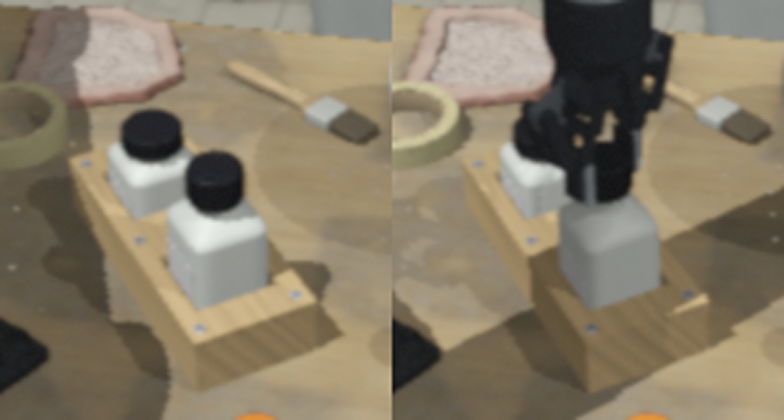

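View pics/wrist5.png

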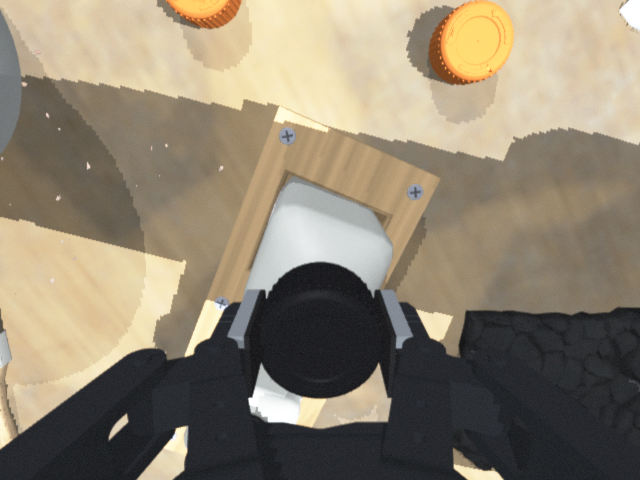

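>>> move_arm([
  {"claw":-0.2,"travel":[0,0,-0.1],"turn":0},
  {"claw":-0.2,"travel":[0,0,-0.1],"turn":0},
  {"claw":-0.2,"travel":[0,0,0],"turn":0},
])

```text
time: 9.95
ee_pos: [0.5046, 0.0327, 0.3098]
tcp_rot: [-180.0, -0.0, -74.6]
wrist_force: [0.8, 0.2, -1.0]
opening: 0.0423
```

>>> move_arm([
  {"claw":-0.2,"travel":[0,0,-0.1],"turn":0},
  {"claw":-0.2,"travel":[0,0,-0.1],"turn":0},
  {"claw":-0.2,"travel":[0,0,0],"turn":0},
])

```text
time: 10.2
ee_pos: [0.5046, 0.0327, 0.3118]
tcp_rot: [-180.0, 0.0, -74.6]
wrist_force: [-0.0, -0.3, -0.2]
opening: 0.043
```

```bash
python3 - <<'E'
from h import *
im=viewer.camera("scene"); cv2.imwrite("pics/scene6.png",im)
a=im[160:310,200:340]; b=cv2.imread("pics/scene5.png")[160:310,200:340]
cv2.imwrite("pics/c6.png",cv2.resize(np.hstack([b,a]),None,fx=2.8,fy=2.8,interpolation=2))
E
python3 st.py
```

```text
[ 0.1 -0.8 -0.7] [ 0.03 -0.03 -0.01] 0.0427 [-180.     0.   -74.6] -101.7 [0.5046 0.0327 0.3117]
```

View pics/c6.png

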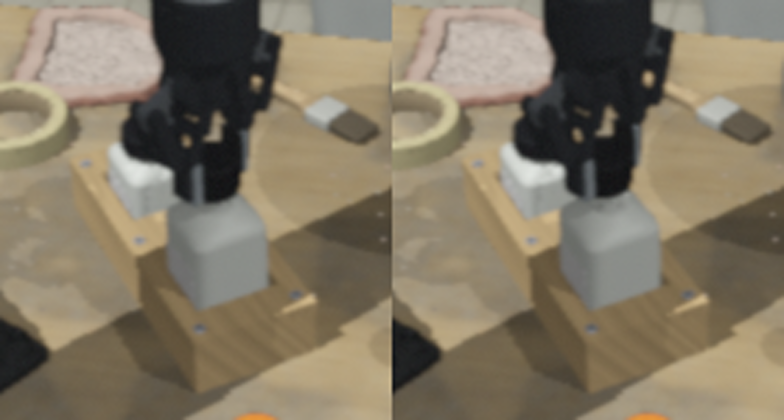

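>>> move_arm([
  {"claw":-0.2,"travel":[0,0,-0.3],"turn":0},
  {"claw":-0.2,"travel":[0,0,-0.4],"turn":0},
  {"claw":-0.2,"travel":[0,0,-0.6],"turn":0},
  {"claw":-0.2,"travel":[0,0,-0.8],"turn":0},
  {"claw":-0.2,"travel":[0,0,-0.8],"turn":0},
])

```text
time: 10.67
ee_pos: [0.5046, 0.0327, 0.3416]
tcp_rot: [-180.0, -0.0, -74.6]
wrist_force: [0.4, 0.3, -0.5]
opening: 0.0425
```

>>> move_arm([
  {"claw":-0.2,"travel":[0,0,-1],"turn":0},
  {"claw":-0.2,"travel":[0,0,-1],"turn":0},
  {"claw":-0.2,"travel":[0,0,-1],"turn":0},
  {"claw":-0.2,"travel":[0,0,-1],"turn":0},
  {"claw":-0.2,"travel":[0,0,0],"turn":0},
])

```text
time: 11.08
ee_pos: [0.5048, 0.0327, 0.3832]
tcp_rot: [-179.8, -0.0, -74.6]
wrist_force: [0.5, -0.1, -0.4]
opening: 0.0428
```

```bash
python3 - <<'E'
from h import *
im=viewer.camera("scene"); cv2.imwrite("pics/scene7.png",im)
a=im[130:280,200:340]; b=cv2.imread("pics/scene0.png")[130:280,200:340]
cv2.imwrite("pics/c7.png",cv2.resize(np.hstack([b,a]),None,fx=2.8,fy=2.8,interpolation=2))
E
python3 st.py
```

```text
[ 0.1  0.6 -1. ] [-0.08 -0.06  0.01] 0.0426 [-179.9   -0.   -74.6] -101.7 [0.5048 0.0327 0.3819]
```

View pics/c7.png

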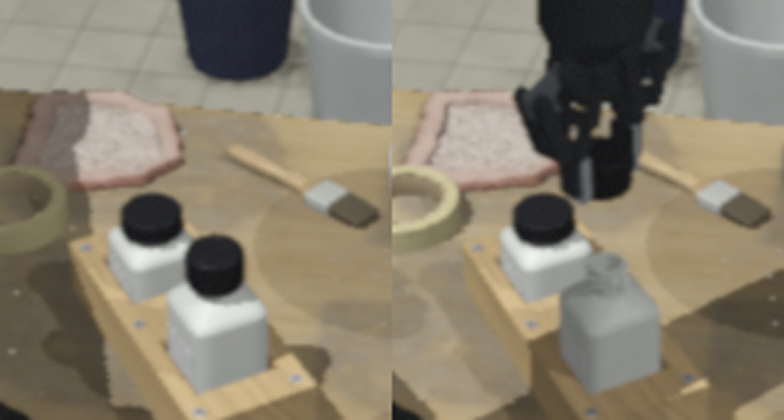

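Run:
```python
from h import *
T=viewer.camera_params("top");S=viewer.camera_params("scene")
t=np.linspace(0,2*np.pi,150)
im=cv2.imread("pics/top0.png"); s=cv2.imread("pics/scene0.png"); out=[]
for p,i,(u,v),k in((T,im,(424,289),44),(S,s,(333,377),50)):
    c=cv2.resize(i[v-k:v+k,u-k:u+k],(400,400),interpolation=2); f=400/(2*k)
    for r,z,col in((.0705,.011,(0,0,255)),(.058,.0026,(0,255,0))):
        q=proj(p,np.c_[.4315+r*np.cos(t),-.2592+r*np.sin(t),0*t+z]); cv2.polylines(c,[((q-[u-k,v-k]+.5)*f).astype(int)],True,col,1)
    out.append(c)
cv2.imwrite("pics/dish.png",np.hstack(out)); plan([.4315,-.2592,.38])
```

```text
shift cm [26.184 14.837  0.172] rows 7.0 pos [0.5048 0.0327 0.3819] yaw [-1.7989e+02 -2.0000e-02 -7.4570e+01] q6 -101.7
```

View pics/dish.png

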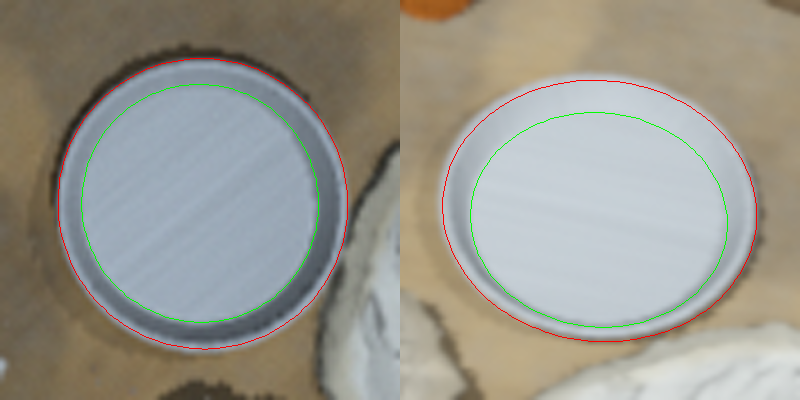

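>>> move_arm([
  {"claw":-0.2,"travel":[1.2,0.68,0],"turn":0},
  {"claw":-0.2,"travel":[2.1,1.19,0],"turn":0},
  {"claw":-0.2,"travel":[2.4,1.36,0],"turn":0},
  {"claw":-0.2,"travel":[2.4,1.36,0],"turn":0},
  {"claw":-0.2,"travel":[2.4,1.36,0],"turn":0},
])

```text
time: 11.55
ee_pos: [0.4747, -0.0853, 0.38]
tcp_rot: [180.0, 0.0, -74.5]
wrist_force: [0.9, 0.9, -0.4]
opening: 0.0425
```

>>> move_arm([
  {"claw":-0.2,"travel":[2.4,1.36,0],"turn":0},
  {"claw":-0.2,"travel":[2.4,1.36,0],"turn":0},
  {"claw":-0.2,"travel":[2.4,1.36,0],"turn":0},
  {"claw":-0.2,"travel":[2.4,1.36,0],"turn":0},
  {"claw":-0.2,"travel":[2.4,1.36,0],"turn":0},
])

```text
time: 11.97
ee_pos: [0.441, -0.2194, 0.38]
tcp_rot: [180.0, 0.0, -74.6]
wrist_force: [0.9, 0.6, -0.4]
opening: 0.0425
```

>>> move_arm([
  {"claw":-0.2,"travel":[2.0,1.13,0],"turn":0},
  {"claw":-0.2,"travel":[1.2,0.68,0],"turn":0},
  {"claw":-0.2,"travel":[0,0,0],"turn":0},
  {"claw":-0.2,"travel":[0,0,0],"turn":0},
  {"claw":-0.2,"travel":[0,0,0],"turn":0},
])

```text
time: 12.38
ee_pos: [0.4328, -0.2533, 0.3802]
tcp_rot: [180.0, 0.0, -74.6]
wrist_force: [0.2, -0.5, -0.5]
opening: 0.043
```

```bash
python3 - <<'E'
from h import *
plan([.4315,-.2592,.19])
t=np.linspace(0,2*np.pi,150); p=viewer.camera_params("wrist"); im=viewer.camera("wrist")
q=proj(p,np.c_[.4315+.0705*np.cos(t),-.2592+.0705*np.sin(t),0*t+.011]); cv2.polylines(im,[q.astype(int)],True,(0,0,255),1)
cv2.imwrite("pics/w8.png",im)
E
python3 st.py
```

```text
shift cm [ 0.543  0.273 19.024] rows 5.0 pos [ 0.4328 -0.2533  0.3802] yaw [ 1.7998e+02  4.0000e-02 -7.4560e+01] q6 -135.8
[ 0.6 -1.1 -0.7] [ 0.02 -0.03  0.03] 0.0427 [180.    0.  -74.5] -135.8 [ 0.4329 -0.2531  0.3804]
```

View pics/w8.png

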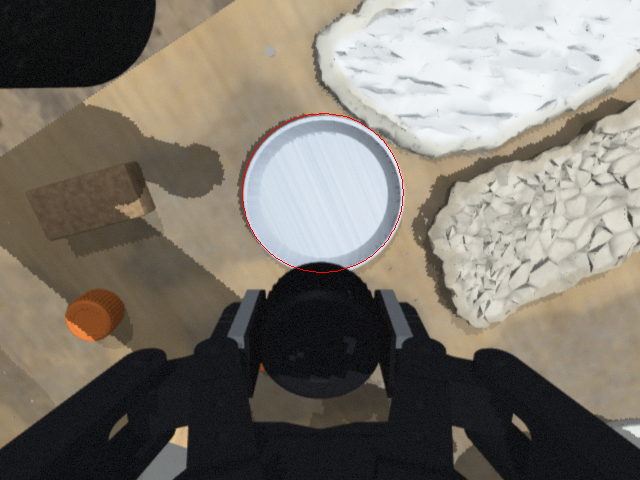

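>>> move_arm([
  {"claw":-0.2,"travel":[0.54,0.27,1.5],"turn":0},
  {"claw":-0.2,"travel":[0,0,2.5],"turn":0},
  {"claw":-0.2,"travel":[0,0,2.5],"turn":0},
  {"claw":-0.2,"travel":[0,0,2.5],"turn":0},
  {"claw":-0.2,"travel":[0,0,2.5],"turn":0},
])

```text
time: 12.85
ee_pos: [0.4318, -0.2587, 0.2645]
tcp_rot: [-180.0, -0.0, -74.5]
wrist_force: [0.3, 0.9, -0.3]
opening: 0.0432
```

>>> move_arm([
  {"claw":-0.2,"travel":[0,0,1.8],"turn":0},
  {"claw":-0.2,"travel":[0,0,1.5],"turn":0},
  {"claw":-0.2,"travel":[0,0,1],"turn":0},
  {"claw":-0.2,"travel":[0,0,0],"turn":0},
  {"claw":-0.2,"travel":[0,0,0],"turn":0},
])

```text
time: 13.27
ee_pos: [0.4317, -0.2592, 0.2228]
tcp_rot: [180.0, 0.0, -74.5]
wrist_force: [0.6, -0.3, -0.6]
opening: 0.0429
```

```bash
python3 - <<'E'
from h import *
plan([.4315,-.2592,.175])
cv2.imwrite("pics/w9.png",viewer.camera("wrist"))
E
python3 st.py
```

```text
shift cm [-0.007  0.02   4.782] rows 2.0 pos [ 0.4317 -0.2592  0.2228] yaw [ 1.7999e+02  1.0000e-02 -7.4510e+01] q6 -136.5
[0.5 0.9 0.1] [-0.02  0.01  0.04] 0.0426 [-180.    -0.   -74.5] -136.5 [ 0.4319 -0.2595  0.2235]
```

View pics/w9.png

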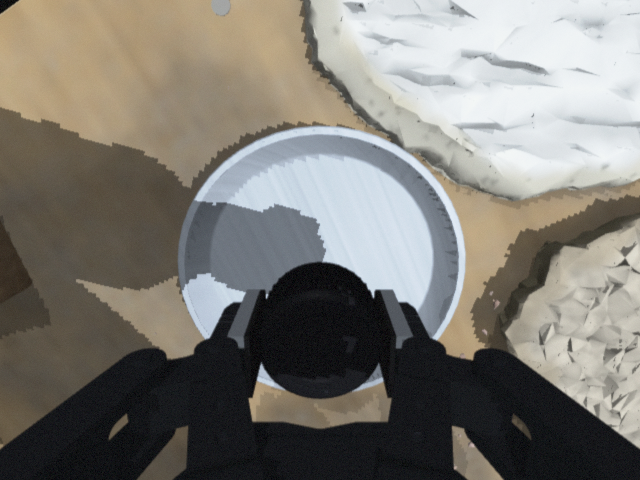

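>>> move_arm([
  {"claw":-0.2,"travel":[0,0,1.0],"turn":0},
  {"claw":-0.2,"travel":[0,0,1.0],"turn":0},
  {"claw":-0.2,"travel":[0,0,1.0],"turn":0},
  {"claw":-0.2,"travel":[0,0,0.6],"turn":0},
  {"claw":-0.2,"travel":[0,0,0],"turn":0},
])

```text
time: 13.73
ee_pos: [0.4309, -0.2594, 0.1845]
tcp_rot: [179.9, 0.1, -74.6]
wrist_force: [-0.4, 0.0, -0.6]
opening: 0.0425
```

>>> move_arm([
  {"claw":-0.2,"travel":[0,0,0],"turn":0},
  {"claw":-0.2,"travel":[0,0,0],"turn":0},
])

```text
time: 13.9
ee_pos: [0.4316, -0.2598, 0.1868]
tcp_rot: [-180.0, -0.0, -74.6]
wrist_force: [0.6, -0.2, -0.2]
opening: 0.0427
```

>>> move_arm([
  {"claw":-0.2,"travel":[0,0,0.2],"turn":0},
  {"claw":-0.2,"travel":[0,0,0.2],"turn":0},
  {"claw":-0.2,"travel":[0,0,0.2],"turn":0},
  {"claw":-0.2,"travel":[0,0,0.1],"turn":0},
  {"claw":-0.2,"travel":[0,0,0],"turn":0},
])

```text
time: 14.32
ee_pos: [0.4314, -0.2597, 0.1793]
tcp_rot: [180.0, 0.0, -74.6]
wrist_force: [-0.5, -0.0, -1.3]
opening: 0.0431
```

>>> move_arm([
  {"claw":-0.2,"travel":[0,0,0.08],"turn":0},
  {"claw":-0.2,"travel":[0,0,0.08],"turn":0},
  {"claw":-0.2,"travel":[0,0,0],"turn":0},
])

```text
time: 14.57
ee_pos: [0.4315, -0.2597, 0.1779]
tcp_rot: [180.0, 0.0, -74.6]
wrist_force: [0.2, 0.2, -1.8]
opening: 0.0426
```

>>> move_arm([
  {"claw":-0.2,"travel":[0,0,0.08],"turn":0},
  {"claw":-0.2,"travel":[0,0,0],"turn":0},
])

```text
time: 14.73
ee_pos: [0.4315, -0.2597, 0.1771]
tcp_rot: [180.0, 0.0, -74.6]
wrist_force: [0.2, -0.4, -1.6]
opening: 0.0428
```

>>> move_arm([
  {"claw":-0.2,"travel":[0,0,0.06],"turn":0},
  {"claw":-0.2,"travel":[0,0,0],"turn":0},
])

```text
time: 14.9
ee_pos: [0.4315, -0.2597, 0.1765]
tcp_rot: [180.0, 0.0, -74.6]
wrist_force: [-0.2, 0.2, 0.2]
opening: 0.0424
```

>>> move_arm([
  {"claw":-0.2,"travel":[0,0,0.06],"turn":0},
  {"claw":-0.2,"travel":[0,0,0],"turn":0},
])

```text
time: 15.07
ee_pos: [0.4315, -0.2597, 0.1759]
tcp_rot: [-180.0, 0.0, -74.6]
wrist_force: [-0.2, -0.1, -0.7]
opening: 0.0424
```

>>> move_arm([
  {"claw":-0.2,"travel":[0,0,0.06],"turn":0},
  {"claw":-0.2,"travel":[0,0,0],"turn":0},
])

```text
time: 15.23
ee_pos: [0.4315, -0.2598, 0.1754]
tcp_rot: [-180.0, -0.0, -74.6]
wrist_force: [-0.1, -0.7, -1.0]
opening: 0.0426
```

>>> move_arm([
  {"claw":-0.2,"travel":[0,0,0.05],"turn":0},
  {"claw":-0.2,"travel":[0,0,0],"turn":0},
])

```text
time: 15.4
ee_pos: [0.4315, -0.2597, 0.1754]
tcp_rot: [-180.0, -0.0, -74.6]
wrist_force: [-2.6, 1.2, 5.2]
opening: 0.0428
```

>>> move_arm([
  {"claw":-0.2,"travel":[0,0,0.05],"turn":0},
  {"claw":-0.2,"travel":[0,0,0],"turn":0},
])

```text
time: 15.57
ee_pos: [0.4315, -0.2597, 0.1753]
tcp_rot: [-180.0, -0.0, -74.6]
wrist_force: [-3.9, 2.8, 9.3]
opening: 0.0425
```

>>> move_arm([
  {"claw":-0.2,"travel":[0,0,0.05],"turn":0},
  {"claw":-0.2,"travel":[0,0,0],"turn":0},
])

```text
time: 15.73
ee_pos: [0.4315, -0.2597, 0.1753]
tcp_rot: [-180.0, -0.0, -74.6]
wrist_force: [-5.6, 3.1, 13.8]
opening: 0.0424
```

>>> move_arm([
  {"claw":-0.2,"travel":[0,0,-0.05],"turn":0},
  {"claw":-0.2,"travel":[0,0,-0.06],"turn":0},
  {"claw":-0.2,"travel":[0,0,0],"turn":0},
], squeeze=30)

```text
time: 15.98
ee_pos: [0.4316, -0.2598, 0.1753]
tcp_rot: [-180.0, -0.0, -74.6]
wrist_force: [-1.8, 0.7, 5.6]
opening: 0.0427
```

>>> move_arm([
  {"claw":0.05,"travel":[0,0,0],"turn":0},
  {"claw":0.1,"travel":[0,0,0],"turn":0},
  {"claw":0.25,"travel":[0,0,0],"turn":0},
  {"claw":0.4,"travel":[0,0,0],"turn":0},
  {"claw":0.4,"travel":[0,0,0],"turn":0},
])

```text
time: 16.4
ee_pos: [0.4315, -0.2597, 0.1748]
tcp_rot: [180.0, 0.0, -74.6]
wrist_force: [-0.7, -0.7, 0.8]
opening: 0.0595
```

```bash
python3 - <<'E'
from h import *
cv2.imwrite("pics/w10.png",viewer.camera("wrist"))
E
python3 st.py
```

```text
[ 0.6 -0.1 -0.4] [ 0.06 -0.02  0.03] 0.0597 [180.    0.  -74.6] -136.5 [ 0.4315 -0.2597  0.1749]
```

View pics/w10.png

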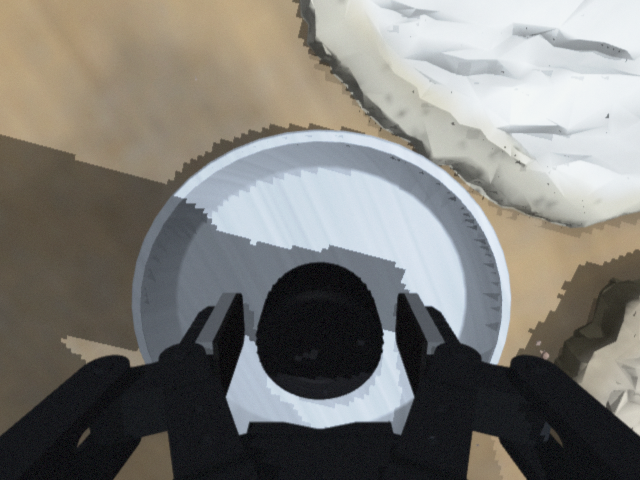

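Released, standing upright with both jaws clear. Withdraw straight up.

>>> move_arm([
  {"claw":0.4,"travel":[0,0,-0.5],"turn":0},
  {"claw":0.4,"travel":[0,0,-1],"turn":0},
  {"claw":0.4,"travel":[0,0,-2],"turn":0},
  {"claw":0.4,"travel":[0,0,-2.5],"turn":0},
  {"claw":0.4,"travel":[0,0,-2.5],"turn":0},
])

```text
time: 16.87
ee_pos: [0.4313, -0.2596, 0.2616]
tcp_rot: [180.0, 0.0, -74.6]
wrist_force: [1.1, -0.1, 0.9]
opening: 0.0602
```

>>> move_arm([
  {"claw":0.4,"travel":[0,0,-2.5],"turn":0},
  {"claw":0.4,"travel":[0,0,-2.5],"turn":0},
  {"claw":0.4,"travel":[-2,0,-2],"turn":0},
  {"claw":0.4,"travel":[-2,0,0],"turn":0},
  {"claw":0.4,"travel":[-2,0,0],"turn":0},
])

```text
time: 17.28
ee_pos: [0.4154, -0.2015, 0.3325]
tcp_rot: [-179.9, -0.1, -74.6]
wrist_force: [0.8, 0.4, 0.1]
opening: 0.0597
```

>>> move_arm([
  {"claw":0.4,"travel":[0,0,0],"turn":0},
  {"claw":0.4,"travel":[0,0,0],"turn":0},
  {"claw":0.4,"travel":[0,0,0],"turn":0},
  {"claw":0.4,"travel":[0,0,0],"turn":0},
])

```text
time: 17.62
ee_pos: [0.4157, -0.2024, 0.3301]
tcp_rot: [-180.0, -0.0, -74.6]
wrist_force: [-0.4, -1.2, 0.2]
opening: 0.06
```

```bash
python3 - <<'E'
from h import *
w=viewer.camera("wrist"); s=viewer.camera("scene"); t=viewer.camera("top")
cv2.imwrite("pics/w11.png",w); cv2.imwrite("pics/s11.png",s)
cv2.imwrite("pics/t11.png",cv2.resize(t[190:330,190:470],None,fx=2.8,fy=2.8,interpolation=2))
E
python3 st.py
```

```text
[-0.  -0.4 -0.4] [-0.02  0.06 -0.06] 0.06 [180.    0.  -74.6] -131.4 [ 0.4156 -0.2024  0.3298]
```

View pics/w11.png

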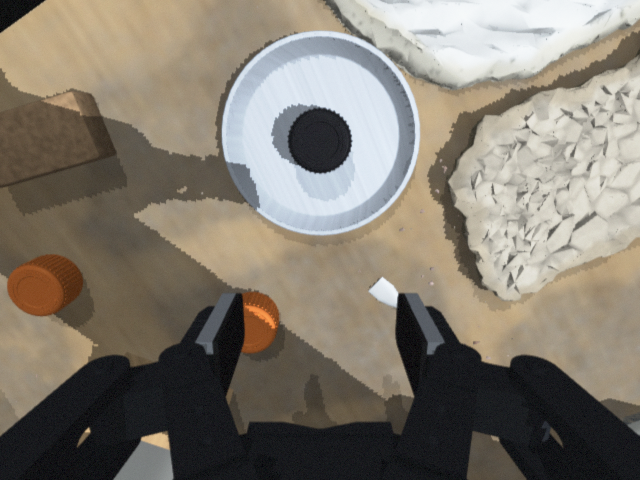

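View pics/s11.png

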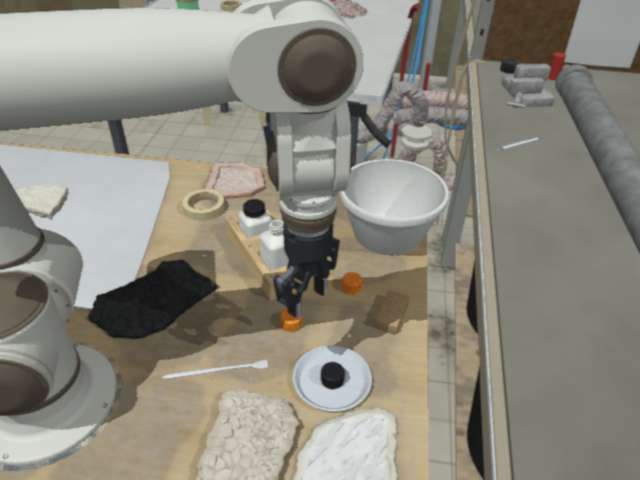

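View pics/t11.png

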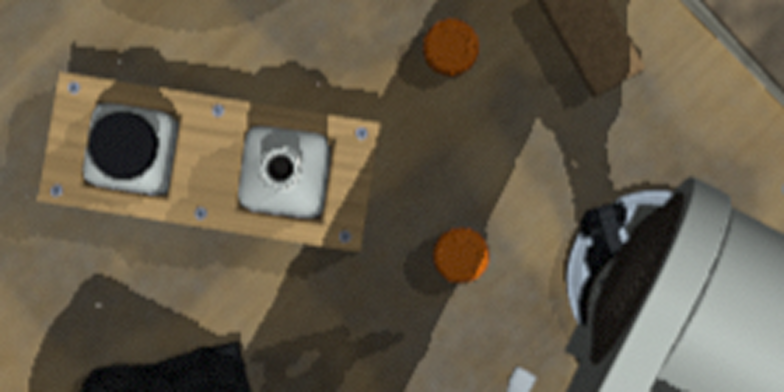

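The cap stands in the middle of the dish (wrist view, pixel 320,140). The bottle is open and seated in its pocket (top crop, mouth at 281,167). The low bottle, sanding block and orange caps look unmoved, and the robot is clear of everything.

```bash
python3 -c "
from workcell import bot
print(bot.job_done())"
```

```text
the job is handed in; nothing more can be done
None
```

The taller bottle is open, and its cap stands open side down near the middle of the metal dish. I handed the job in at about 18 s of the 61 s allowed.

- **Press and unscrew:** I pressed the cap at about 5 mm/s or slower until it caught. I then turned it anticlockwise with about 15–22 N on it, raising the hand as it climbed. Before the turn the press showed about 4–6 N of sideways force, which I trimmed to about 4 N or less while turning.
- **Lift-off:** I turned about 20° beyond the stated fifth of a turn, because the cap was still climbing. Early in the lift the wrist read about 2 N of pull. I stopped and compared pictures: the bottle had not moved, and the reading soon fell to about the cap's own weight.
- **Set-down:** The cap touched the dish floor at the height I expected. I pushed slightly further, to about 14 N, then eased to about 6 N before letting go.
- **Last checks:** In the last pictures the bottle is still seated in its pocket with its mouth open. The low bottle, sanding block and both orange caps look where they were, and the gripper touches nothing. None of these checks failed. The top camera's view of the dish was partly blocked by the arm, so I judged the cap there from the wrist and scene views.

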